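# Uncover the catch pan and slide it under the slicer

## Task

Get the slicer ready to use: lift the lid off the steel catch pan and set it down gently, right way up and flat, on the wooden cutting board. Then slide the open pan along the worktop, without lifting it off, between the green guide rails under the slicer, all the way in against the red stop bar, with its handle sticking out towards you. Do not disturb the courgette, the grater, the mixing bowl or the ramekin.

Things in the scene. Friction and masses are not known exactly. Their poses are not given: they have to be found in the camera images.
- pan: Loose open-topped steel catch pan, 120 (x) x 100 (y) x 60 high, walls and floor 4 thick, rim lip 4 wide outside the top edge. Origin: centre of the pan's underside (handle not counted), z up. Its handle sticks out of the -x end. Starts on the worktop with the lid on, handle roughly towards the robot. 0.3 to 0.65 kg.
- handle (a point): Middle of the pan's straight black handle bar, 20 wide (y) x 14 thick (z), which runs along the pan's x from x = -60 (the end wall) to -140 mm. This point is at x = -100, y = 0, 45 mm above the pan's underside.
- lid: Loose aluminium pan lid, plate 128 (x) x 108 (y) x 4 thick. Origin: centre of the plate's underside, z up. Below it a 102 x 82 x 8 deep boss sits in the pan with 5 mm play, so on a flat surface the origin is 8 mm up; on the pan it is 60 mm above the pan's underside. 0.14 kg.
- knob (a point): Middle of the black block knob on top of the lid: 40 long (lid x) x 20 wide (lid y) x 30 high, from 4 to 34 mm above the lid's origin; this point is 19 mm above it. Lid on, the knob (top 94 mm high) does not fit under the slicer.
- slicer: Fixed mandoline slicer: a white and steel deck 120 (x) x 380 (y) on legs at y = +/-165, over an open bay; mouth at its -x side, to the robot. Origin: on the worktop, mid bay. Deck spans x -55 to +65; underside 86 high at y = 0, 79 at y = -50, 93 at y = +50; top 18 higher; a green pusher on its +y end reaches 165 high. Red stop bar, 22 high, near face at x = +48.
- mouth (a point): Middle of the bay's mouth, on the worktop at slicer x = -65 mm, y = 0: here the two green guide rails (15 mm high, along slicer x) are about 145 mm apart; they narrow to 116 mm (y = +/-58) at x = -38 and stay so up to the stop bar.
- home (a point): Where the pan's origin lies when the pan is fully in against the stop bar: on the worktop under the deck, 12 mm towards -x from the slicer's origin, axes as the slicer's. The pan's near end then stands 17 mm out from under the deck, and the handle wholly outside.
- board: Fixed wooden cutting board, 300 (x) x 200 (y) x 18 mm thick, flat on the worktop to the left or right of the pan. Origin: centre of its underside. The courgette lies across its -x end (x about -120 to -60 mm); its +x half is free.
- courgette: Slightly bent dark green courgette, 165 long, 42 thick, lying across the board along the board's y. Bystander. Origin: under its middle, on the board's top.
- grater: Steel four-sided box grater with black top and handle, 92 x 72 x 212 high, standing on the worktop. Bystander. Origin: centre of its underside.
- mixing_bowl: Large white mixing bowl, 220 across, 120 high, on the other side of the pan from the board. Bystander. Origin: centre of its underside.
- ramekin: Small white ceramic cup, 80 across, 45 high, on the worktop just beyond the board's +x end. Bystander. Origin: centre of its underside.
Things that resemble listed ones, but are neither listed nor needed, are in the scene too. What is shaped like the pan but orange or yellow is not meant. Of the things shaped like the lid, the aluminium one is meant.

How it is judged:
By the outcome, as a careful person would: the job done as asked, in the order asked, and still so for the second after the job is handed in, with the robot touching nothing.
It also fails if it takes over 58 s, if anything falls off the work surface, if the arm or the gripper's body presses on something with over 40 N, if the wrist force passes 120 N, or if a joint passes its speed limit or range.

## Robot

A 6-joint arm with a two-finger parallel gripper is mounted at the origin on the work surface. World frame = base frame: x ahead of the robot, y to its left, z up, the work surface at z = 0. Lengths are in mm, angles in rad, forces in N, time in s.
With the tool pointing down it reaches from about 275 to 725 mm from the base axis. Payload 5.6 kg.
Tool frame: the origin (TCP) lies at the very end of the fingers, on their centre line; the grasp point (between the pads) lies env.hold_point_z behind it (env.hold_point_z is the distance from the TCP to the grasp point, in mm); z points along the fingers, y is the direction in which the jaws open and shut (so a half turn about z gives the same grasp; the last joint's range is limited). The gripper opens to 85 mm and grips with 20 to 120 N. Pads are 22 mm wide; open, the fingers measure 114 mm over their backs; the gripper's body (76 mm by 85 mm) begins 54 mm behind the grasp point. The pads swing forward as they close: fully open they stand 13 mm farther back than shut.
Start: joints at [1.407, 0.255, 0.108, 0, -1.424, -0.285], TCP at [238.61, 495.538, 231.283] pointing down, gripper open.
Joint ranges: [-2.95, 2.95], [-1.21, 1.97], [-1.09, 1.5], [-2.87, 1.71], [-2.94, -0.07], [-3.05, 3.05]. Speed limits (rad/s): [2.57, 2.57, 3.14, 3.14, 3.14, 3.14].

## Interface

Orientations are given as a unit quaternion [w, x, y, z].
In Python, from rig import env gives the robot as it stands. The module is installed in compiled form; this text tells all that it offers.
- The arm moves only by the shell command python3 -m inch 'ROWS'. ROWS is JSON, a list that holds one entry, the list of rows, each a list of 5 numbers: the opening in per cent of the stroke, from 0 (shut) to 100 (fully open), then the shift along the tool's x, y, z in cm, then the turn about the tool's z in degrees. In form: [[[gripper, x, y, z, yaw], ...]]. A call has 1 to 8 rows; each row is the pose to reach, as a shift and turn from the pose commanded when the call began, along the tool's axes at that moment; what a row does not reach only later rows make up. A row lasts 1/10 s, in which the tool goes at most 50 mm and 8.59 degrees, less where a joint would pass 70% of its speed; a pose out of reach is approached as far as the arm can. A call with a gripper value outside its range is refused whole. The fingers move at their own pace and stop on an object; the grip force is fixed at half the most. Time passes only in rows, so rows that repeat a pose let the fingers close. It gives the time, the measured TCP pose, the force and the opening at its end, in the units of the state.
- env.state(): the state, without advancing time (a new reading comes with each control period).
- env.get_image(name): name is "scene" or "top" or "wrist"; returns a dict with "frame" (384x512x3 uint8, red, green, blue), "fov_y" (degrees; the focal length in pixels is half the picture's height over the tangent of half this angle, whatever the lens; pixels are square), "cx", "cy" (the principal point, pixels), "world_from_camera" (4x4, takes a point from camera to world coordinates); the wrist camera has in their place "tool_from_camera" (4x4, takes a point from camera to tool coordinates, whose origin is the TCP and whose axes are the flange's). Camera axes: x right, y down, z forward; pixel columns grow to the right and rows downward; lengths in mm; the calibration is good to about 2 mm. A picture is of the moment at which its call begins: read the wrist's pose just before it. There is no depth.
- env.close_job(): hands the job in, once; it reports no verdict.
Trained networks look in a picture, given as the dict that the camera call returned (one of the last four; its "shot" number tells which), for a name from the list of things; names that differ only in an ending like _2 or _b are one class to them, and where a whole thing is asked for, a point or a joint stands for the part that bears it (a point fixed in the world has none). Each returns a list of dicts, best first, with "confidence" (0 to 1); they miss things now and then, are a little off and sometimes report something else, mostly with a low value. They report only what shows in the picture. A call takes as long as a camera call. They do not tell look-alikes from the thing itself.
- env.regions_of(name, picture): "mask" (384x512 bool, what is visible of it) and "xy" ([column, row] in pixels, amid what is visible of it).
The state is a dict: "time": time; "q": joint angles; "joint_velocities": joint speeds; "effort": joint torques, N m; "tool_pos": TCP position; "orientation": TCP orientation; "wrist_force": force on the tool from outside, world axes, zero at the start; "moment": the same for the moment, N m; "grip_width": opening from 0.0 (shut) to 1.0 (fully open).
Only numpy, scipy, OpenCV 4.12 (cv2) and the standard library are available. Lean on these libraries where they do the work, as an engineer would, in place of code of your own. Each camera call takes 0.05 s, during which the arm holds its last target. There are 200 camera calls.

## Working session

There is one attempt and no reset: what is moved stays moved. The work goes in short steps, Python scripts to look and compute and a shell command to move; the robot and the scene stay as the last step left them, time stands still between calls to the robot, and variables do not carry over. Pictures are saved under pics/ and viewed, about 8 in all and at most 12, crops included, and the job is handed in when it is done.

```bash
mkdir -p pics; cat > h.py <<'E'
import numpy as np, cv2
from rig import env
from scipy.spatial.transform import Rotation as R
def T():
    s=env.state(); M=np.eye(4); q=s["orientation"]
    M[:3,:3]=R.from_quat([q[1],q[2],q[3],q[0]]).as_matrix(); M[:3,3]=s["tool_pos"]; return M
def shot(name):
    M=T(); p=env.get_image(name)
    p["W"]=M@p["tool_from_camera"] if name=="wrist" else np.array(p["world_from_camera"]); return p
def K(p):
    f=192/np.tan(np.radians(p["fov_y"])/2); return np.array([[f,0,p["cx"]],[0,f,p["cy"]],[0,0,1]])
def pix2w(p,uv,z):
    uv=np.atleast_2d(uv).astype(float); d=np.c_[uv,np.ones(len(uv))]@np.linalg.inv(K(p)).T@p["W"][:3,:3].T
    c=p["W"][:3,3]; return c+d*((z-c[2])/d[:,2])[:,None]
def w2pix(p,X):
    c=(np.atleast_2d(X)-p["W"][:3,3])@p["W"][:3,:3]; u=c@K(p).T; return u[:,:2]/u[:,2:]
def save(p,n,crop=None,s=1):
    f=p["frame"][...,::-1]
    if crop: a,b,c,d=crop; f=f[b:d,a:c]
    cv2.imwrite("pics/"+n,cv2.resize(f,None,fx=s,fy=s,interpolation=cv2.INTER_CUBIC))
def rect(m):
    m=m.astype(np.uint8); c=max(cv2.findContours(m,0,2)[0],key=cv2.contourArea); return c[:,0,:]
E
python3 - <<'E'
from h import *
ps={n:shot(n) for n in("top","scene")}
for n,p in ps.items():
    save(p,n+"0.png",s=1.5); print(n,p["fov_y"],np.round(p["W"],2).tolist())
    for o in["pan","handle","lid","knob","slicer","board","courgette","grater","mixing_bowl","ramekin"]:
        for r in env.regions_of(o,p):
            if r["confidence"]>.2: print(n,o,round(r["confidence"],2),np.round(r["xy"]),r["mask"].sum(),np.round(pix2w(p,r["xy"],{"pan":60,"lid":64,"knob":94,"handle":52,"slicer":100,"board":18}.get(o,0))[0]))
print(env.state()["time"],env.hold_point_z,T().round(2).tolist())
E
```

```text
top 52.59922882096741 [[-0.0, -0.99, 0.1, 340.51], [-1.0, 0.0, 0.01, 108.97], [-0.01, -0.1, -0.99, 1255.97], [0.0, 0.0, 0.0, 1.0]]
top pan 0.79 [ 91. 156.] 1751 [578. 614.  60.]
top pan 0.63 [179. 196.] 5135 [451. 335.  60.]
top pan 0.59 [382. 283.] 1791 [ 185. -283.   60.]
top pan 0.54 [265. 194.] 130 [457.  67.  60.]
top handle 0.77 [ 92. 155.] 1646 [583. 614.  52.]
top handle 0.72 [380. 283.] 1820 [ 185. -279.   52.]
top handle 0.61 [262. 193.] 163 [461.  76.  52.]
top lid 0.63 [271. 163.] 1395 [554.  48.  64.]
top lid 0.57 [301. 234.] 1289 [334. -41.  64.]
top knob 0.85 [304. 234.] 1380 [333. -44.  94.]
top knob 0.81 [272. 158.] 1382 [564.  47.  94.]
top slicer 0.62 [280. 100.] 5090 [742.  20. 100.]
top board 0.57 [177. 199.] 5025 [447. 348.  18.]
top courgette 0.97 [169. 231.] 701 [345. 377.   0.]
top grater 0.78 [396. 130.] 1668 [ 674. -368.    0.]
top grater 0.69 [276.  98.] 5094 [783.  26.   0.]
top mixing_bowl 0.82 [403. 186.] 4374 [ 487. -382.    0.]
top ramekin 0.78 [183. 136.] 450 [655. 336.   0.]
scene 42.701049149886785 [[-0.61, 0.45, -0.65, 1675.86], [0.79, 0.37, -0.49
[... 519 characters left out ...]
knob 0.83 [236. 200.] 611 [593.  91.  94.]
scene knob 0.63 [248. 177.] 452 [449.  34.  94.]
scene slicer 0.95 [192. 222.] 3160 [788.  62. 100.]
scene board 0.61 [313. 231.] 2539 [480. 354.  18.]
scene courgette 0.94 [336. 214.] 477 [324. 357.   0.]
scene courgette 0.53 [280. 252.] 458 [631. 317.   0.]
scene grater 0.71 [143. 168.] 1389 [ 569. -440.    0.]
scene grater 0.65 [235. 197.] 610 [484.  -5.   0.]
scene mixing_bowl 0.8 [176. 149.] 1613 [ 366. -445.    0.]
scene ramekin 0.64 [279. 253.] 466 [635. 318.   0.]
scene ramekin 0.23 [241. 209.] 379 [525.  61.   0.]
1.1 18.700000000000003 [[0.9, -0.43, -0.0, 238.62], [-0.43, -0.9, 0.0, 495.54], [-0.0, 0.0, -1.0, 231.27], [0.0, 0.0, 0.0, 1.0]]
```

View pics/top0.png

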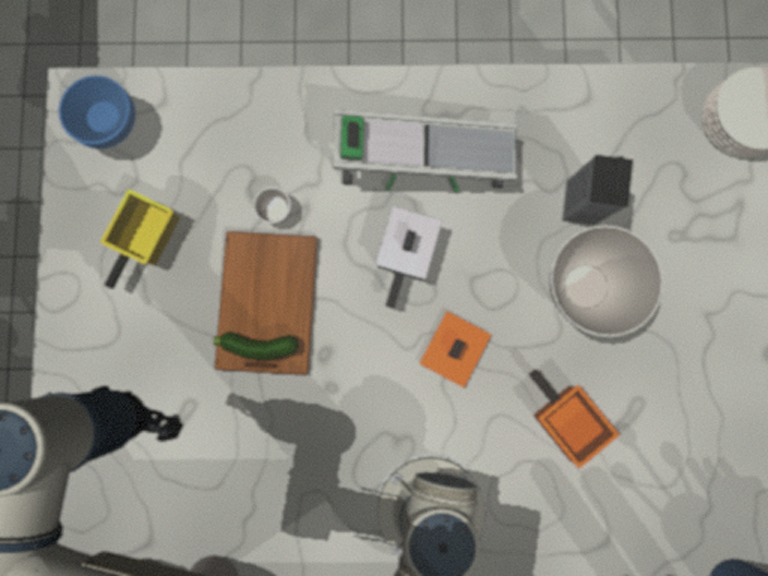

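```bash
python3 - <<'E'
from h import *
p=shot("top"); save(p,"top1.png",(200,70,360,260),3.1)
np.save("top.npy",p["frame"])
def box(o,uv,z):
    for r in env.regions_of(o,p):
        if np.hypot(*(np.array(r["xy"])-uv))<25:
            w=pix2w(p,rect(r["mask"]),z)[:,:2].astype(np.float32); print(o,z,cv2.minAreaRect(w))
box("lid",(271,163),62);box("slicer",(280,100),104);box("board",(177,199),18)
E
```

```text
lid 62 ((559.1109008789062, 46.446388244628906), (106.2860107421875, 127.96307373046875), 73.40279388427734)
slicer 104 ((735.0086669921875, 15.039505004882812), (379.3318786621094, 161.1499481201172), 86.18684387207031)
board 18 ((437.0481262207031, 347.7747802734375), (203.80848693847656, 301.7521667480469), 86.33548736572266)
```

View pics/top1.png

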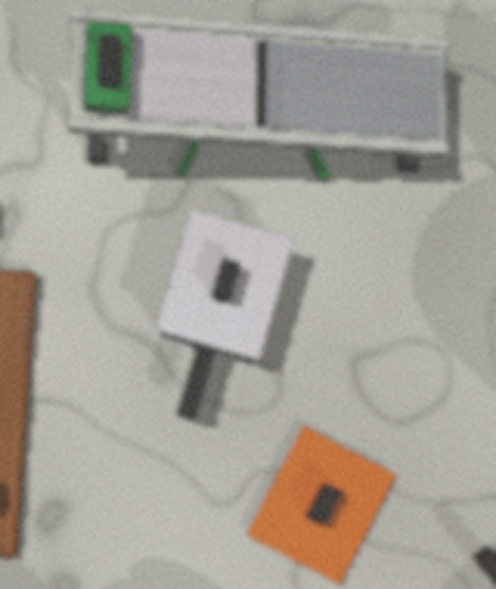

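The pan with the aluminium lid is at (272,163) px. The orange lid (301,234), orange pan (382,283) and yellow pan (91,156) are look-alikes. The crop shows a grey-white lid on the pan, with its handle towards the robot. That one fits the description, so I'll go above it.

```bash
python3 -m inch '[[[100,4,2.2,0,-2],[100,8,4.5,0,-4],[100,13,7.2,0,-8.9],[100,17,9.5,0,-8.9],[100,21,11.7,0,-8.9],[100,25,13.9,0,-8.9],[100,29,16.1,0,-8.9],[100,32,17.8,0,-8.9]]]'; python3 -c "
from h import *
t=T(); print(t.round(3).tolist(), ((np.array([530,50,231,1])-t[:,3])[:3]@t[:3,:3]).round(1))"
```

```text
time: 2.1
tool_pos: [450.7, 194.2, 231.6]
orientation: [-0.0, 0.989, -0.147, 0.0]
wrist_force: [0.3, 1.7, 1.2]
grip_width: 0.998
[[0.957, -0.29, 0.001, 450.737], [-0.29, -0.957, 0.0, 194.153], [0.0, -0.0, -1.0, 231.551], [0.0, 0.0, 0.0, 1.0]] [117.7 114.9   0.6]
```

```bash
python3 -m inch '[[[100,3,3,0,0],[100,6,6,0,0],[100,9,9,0,0],[100,11.8,11.5,0,0],[100,11.8,11.5,0,0],[100,11.8,11.5,0,0]]]'; python3 - <<'E'
from h import *
p=shot("wrist"); save(p,"w1.png",s=1.4); t=T()
print(p["W"].round(2).tolist())
for o,z in(("knob",94),("lid",64)):
    for r in env.regions_of(o,p):
        w=pix2w(p,rect(r["mask"]),z)[:,:2].astype(np.float32); print(o,r["confidence"],r["xy"],cv2.minAreaRect(w))
E
```

```text
time: 2.7
tool_pos: [529.5, 51.4, 231.0]
orientation: [0.0, 0.989, -0.147, -0.0]
wrist_force: [-0.7, 0.4, 0.5]
grip_width: 1.001
[[-0.29, -0.92, -0.27, 597.78], [-0.96, 0.28, 0.08, 31.42], [-0.0, 0.28, -0.96, 373.41], [0.0, 0.0, 0.0, 1.0]]
knob 0.87 [255.7, 146.5] ((560.998291015625, 42.07763671875), (97.336669921875, 115.7359390258789), 73.0305404663086)
knob 0.55 [362.6, 243.5] ((396.87066650390625, -35.82971954345703), (84.14984893798828, 100.51942443847656), 61.43419647216797)
lid 0.78 [253.6, 147.7] ((557.7734985351562, 43.491371154785156), (108.65023040771484, 126.93318176269531), 73.03046417236328)
lid 0.68 [363.1, 248.2] ((375.22998046875, -43.483917236328125), (93.84481048583984, 111.0800552368164), 62.050514221191406)
```

View pics/w1.png

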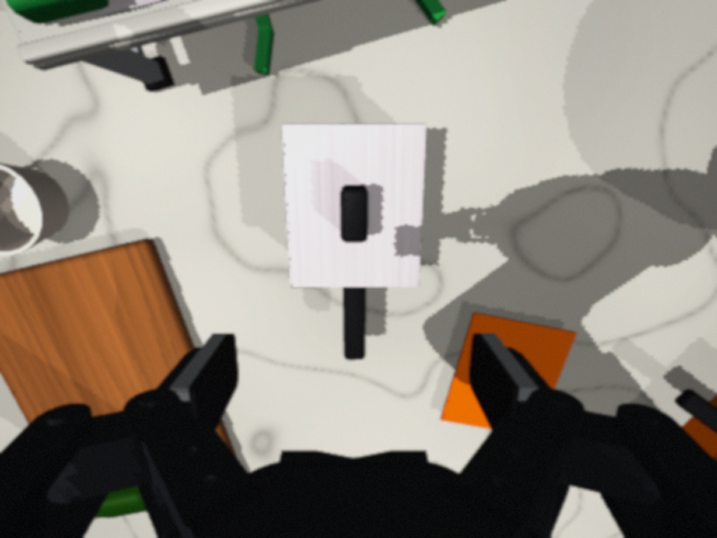

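The view shows the lid centred near (354,205), with its knob at (354,213) and square to the jaws. The handle is below at (354,320) and the orange decoy lid at (505,370). I'll go down on the knob.

```bash
python3 -m inch '[[[100,1.5,0,4,0],[100,2.9,-0.1,8,0],[100,2.9,-0.1,11.5,0],[100,2.9,-0.1,14,0],[100,2.9,-0.1,15.4,0],[100,2.9,-0.1,16.1,0],[100,2.9,-0.1,16.1,0]]]' && python3 -m inch '[[[20,0,0,0,0],[10,0,0,0,0],[10,0,0,0,0],[10,0,0,0,0],[10,0,0,0,0],[10,0,0,0,0]]]'
```

```text
time: 3.55
tool_pos: [556.9, 45.4, 69.9]
orientation: [0.0, 0.989, -0.146, -0.001]
wrist_force: [-0.4, -0.1, 0.5]
grip_width: 0.998
time: 4.15
tool_pos: [557.8, 44.6, 71.0]
orientation: [-0.0, 0.989, -0.146, 0.001]
wrist_force: [-0.7, 0.3, 4.0]
grip_width: 0.217
```

```bash
python3 -m inch '[[[10,0,0,-1,0],[10,0,0,-2.5,0],[10,0,0,-5,0],[10,0,0,-8,0],[10,0,0,-11,0],[10,0,0,-11,0]]]'; python3 - <<'E'
from h import *
p=shot("top"); save(p,"top2.png",(150,70,350,260),3)
t=T(); print(((np.array([510,344,181])-t[:3,3])@t[:3,:3]).round(1), np.degrees(np.arctan2(t[1,0],t[0,0])),env.state()["time"],env.state()["wrist_force"])
E
```

```text
time: 4.75
tool_pos: [559.8, 44.9, 185.4]
orientation: [-0.001, 0.989, -0.146, 0.004]
wrist_force: [-0.2, 0.0, -1.5]
grip_width: 0.22
[-132.9 -272.2    2. ] -16.816040399653524 4.8 [-0.44763932 -0.34582891 -2.48087149]
```

View pics/top2.png

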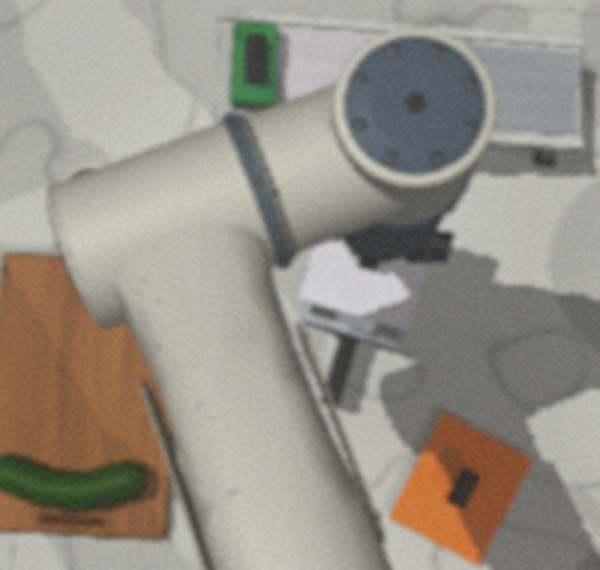

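The lid is up at about (355,275), and the pan stays behind with its handle at (345,370). I'll carry the lid to the board.

```bash
python3 -m inch '[[[10,-1,-2,0,-1],[10,-2.5,-5,0,-3],[10,-4.3,-8.8,0,-5],[10,-6.2,-12.8,0,-7],[10,-8.1,-16.7,0,-9],[10,-10,-20.5,0,-11],[10,-11.5,-23.5,0,-13],[10,-12.6,-25.9,0,-13]]]' && python3 -m inch '[[[10,-0.6,-1.2,0,0],[10,-0.6,-1.2,0,0],[10,-0.6,-1.2,0,0]]]'; python3 - <<'E'
from h import *
t=T(); print(np.degrees(np.arctan2(t[1,0],t[0,0])))
p=shot("wrist"); save(p,"w2.png",s=1.4)
for o,z in(("board",18),("courgette",40)):
    for r in env.regions_of(o,p): print(o,r["confidence"],r["xy"],cv2.minAreaRect(pix2w(p,rect(r["mask"]),z)[:,:2].astype(np.float32)))
E
```

```text
time: 5.6
tool_pos: [510.2, 330.8, 178.6]
orientation: [0.001, 0.999, -0.032, -0.001]
wrist_force: [0.9, -0.1, -1.7]
grip_width: 0.225
time: 5.9
tool_pos: [506.2, 340.8, 179.6]
orientation: [0.001, 0.999, -0.033, -0.001]
wrist_force: [0.5, 0.7, -0.8]
grip_width: 0.221
-3.8122905926794717
board 0.93 [252.1, 109.8] ((574.9717407226562, 337.850830078125), (195.83828735351562, 26.084674835205078), 86.15155792236328)
```

View pics/w2.png

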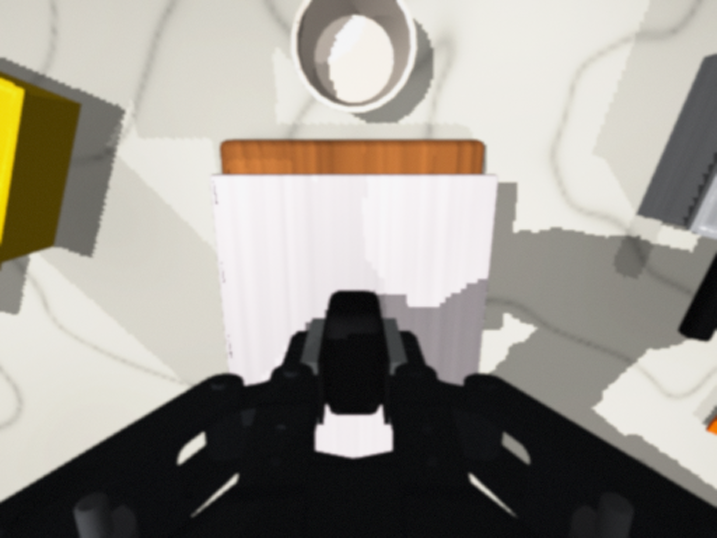

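The held lid is level over the board, centred at about x 354. The board's far edge shows at row 145 and the ramekin sits beyond it. Clearances are fine, so I'll lower it.

```bash
python3 -m inch '[[[10,0,0,3,0],[10,0,0,6.5,0],[10,0,0,9.5,0],[10,0,0,11.5,0],[10,0,0,12.6,0],[10,0,0,13.2,0],[10,0,0,13.6,0],[10,0,0,13.8,0]]]' && python3 -m inch '[[[10,0,0,0.1,0],[10,0,0,0.2,0],[10,0,0,0.3,0],[10,0,0,0.3,0]]]'
```

```text
time: 6.85
tool_pos: [507.1, 341.7, 43.0]
orientation: [-0.001, 0.999, -0.033, 0.001]
wrist_force: [0.8, 0.9, -0.8]
grip_width: 0.223
time: 7.25
tool_pos: [506.5, 341.5, 39.4]
orientation: [-0.0, 0.999, -0.033, 0.0]
wrist_force: [0.3, 0.2, -0.0]
grip_width: 0.213
```

```bash
python3 -m inch '[[[10,0,0,0.1,0],[10,0,0,0.2,0],[10,0,0,0.2,0]]]';python3 -m inch '[[[10,0,0,0.1,0],[10,0,0,0.15,0],[10,0,0,0.15,0]]]'
```

```text
time: 7.55
tool_pos: [506.5, 341.4, 37.1]
orientation: [0.0, 0.999, -0.033, -0.0]
wrist_force: [0.5, -0.6, -1.6]
grip_width: 0.222
time: 7.85
tool_pos: [506.5, 341.4, 37.0]
orientation: [-0.0, 0.999, -0.033, 0.0]
wrist_force: [-3.7, -1.1, 6.5]
grip_width: 0.222
```

```bash
python3 -m inch '[[[30,0,0,0,0],[50,0,0,0,0],[80,0,0,0,0],[100,0,0,0,0],[100,0,0,-1,0],[100,0,0,-4,0],[100,0,0,-9,0],[100,0,0,-14,0]]]'; python3 - <<'E'
from h import *
t=T(); g=np.array([425,82,181]); print(((g-t[:3,3])@t[:3,:3]).round(1))
p=shot("wrist"); save(p,"w3.png",s=1.4)
E
```

```text
time: 8.65
tool_pos: [506.2, 340.9, 177.8]
orientation: [0.001, 0.999, -0.033, -0.0]
wrist_force: [0.8, 1.5, -0.1]
grip_width: 1.0
[-63.9 263.7  -2.9]
```

View pics/w3.png

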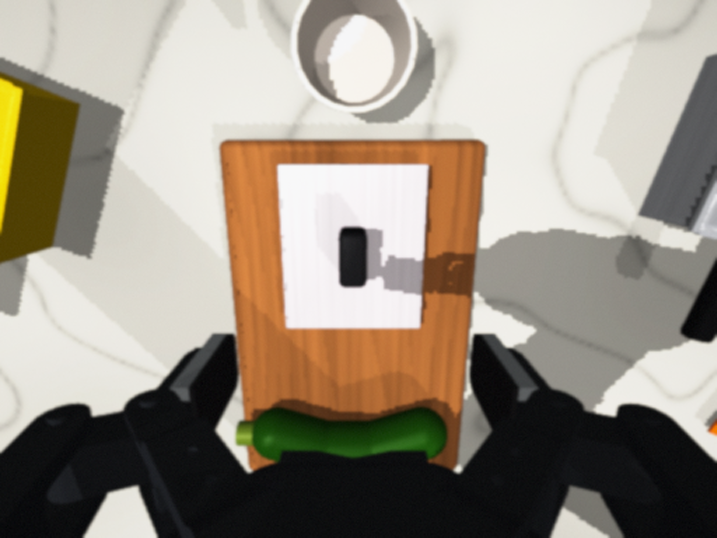

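The lid lies flat on the free half of the board, centred at (353,246), and the courgette is untouched at (345,432). Next is the pan handle.

```bash
python3 -m inch '[[[100,-1,3.5,-1,2],[100,-2,7.5,-2,4],[100,-3,11.5,-3,6],[100,-4,15.5,-4,8],[100,-5,19.5,-5,10],[100,-5.8,23,-5,13],[100,-6.2,25,-5,13],[100,-6.4,26.4,-5,13]]]' && python3 -m inch '[[[100,0,0,0,0],[100,0,0,0,0]]]'; python3 - <<'E'
from h import *
p=shot("wrist"); save(p,"w4.png",s=1.4); t=T(); print(np.degrees(np.arctan2(t[1,0],t[0,0])))
for o,z in(("pan",60),("handle",52),("slicer",86)):
    for r in env.regions_of(o,p): print(o,r["confidence"],r["xy"],cv2.minAreaRect(pix2w(p,rect(r["mask"]),z)[:,:2].astype(np.float32)))
h=cv2.cvtColor(p["frame"],cv2.COLOR_RGB2HSV); g=((abs(h[...,0].astype(int)-65)<15)&(h[...,1]>100)).astype(np.uint8)
for c in cv2.findContours(g,0,2)[0]:
    if cv2.contourArea(c)>20: print("green",cv2.boundingRect(c),pix2w(p,cv2.boxPoints(cv2.minAreaRect(c)),15)[:,:2].round().tolist())
E
```

```text
time: 9.5
tool_pos: [424.7, 80.9, 226.9]
orientation: [-0.001, 0.989, -0.147, 0.001]
wrist_force: [-0.1, 0.2, 0.6]
grip_width: 1.001
time: 9.7
tool_pos: [425.4, 82.6, 226.0]
orientation: [-0.0, 0.989, -0.146, 0.0]
wrist_force: [-0.3, 0.7, 0.1]
grip_width: 0.999
-16.798273635498546
pan 0.79 [509.6, 253.4] ((241.6739044189453, -182.67929077148438), (16.592735290527344, 36.77009201049805), 87.5368881225586)
pan 0.61 [254.1, 59.5] ((508.2716979980469, 57.87889862060547), (109.74871826171875, 171.3179473876953), 73.24451446533203)
handle 0.97 [250.5, 56.5] ((508.65509033203125, 57.95154571533203), (112.27200317382812, 175.6311798095703), 73.11988830566406)
handle 0.7 [508.7, 252.4] ((235.12474060058594, -188.42147827148438), (18.25918960571289, 40.60279083251953), 87.53691101074219)
green (14, 258, 113, 46) [[367.0, 466.0], [356.0, 291.0], [312.0, 301.0], [322.0, 482.0]]
```

View pics/w4.png

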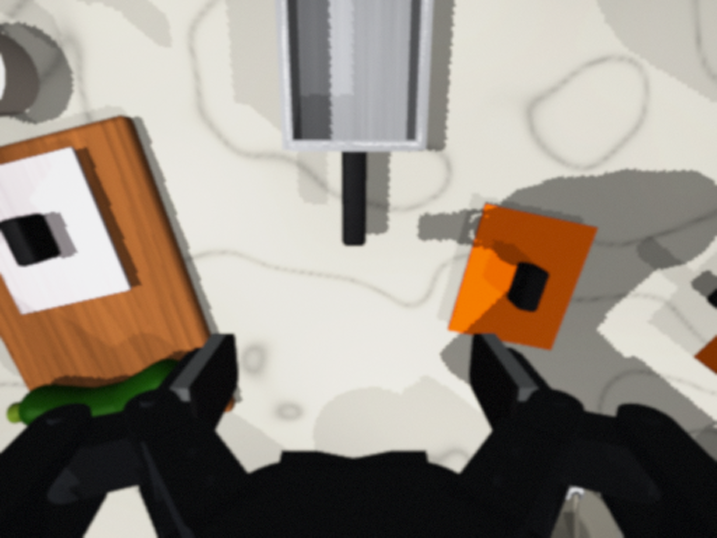

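```bash
python3 - <<'E'
from h import *
p=shot("wrist"); t=T()
a,b=pix2w(p,[(252.9,173.5),(252.9,108.6)],48)
print("handle tip/root",a.round(1),b.round(1))
q=dict(p); M=np.load
q["W"]=np.array([[-0.29,-0.92,-0.27,597.78],[-0.96,0.28,0.08,31.42],[0,0.28,-0.96,373.41],[0,0,0,1]])
f=cv2.imread("pics/w1.png"); h=cv2.cvtColor(f,cv2.COLOR_BGR2HSV)
g=((abs(h[...,0].astype(int)-65)<18)&(h[...,1]>90)).astype(np.uint8)
for c in cv2.findContours(g,0,2)[0]:
    if 100<cv2.contourArea(c)<3000: print("w1",pix2w(q,cv2.boxPoints(cv2.minAreaRect(c))/1.4,15)[:,:2].round(1).tolist())
P=shot("top"); P["frame"]=np.load("top.npy")
h=cv2.cvtColor(cv2.resize(P["frame"],None,fx=4,fy=4,interpolation=2),cv2.COLOR_RGB2HSV)
g=((abs(h[...,0].astype(int)-65)<18)&(h[...,1]>70)).astype(np.uint8)
for c in cv2.findContours(g,0,2)[0]:
    if cv2.contourArea(c)>100:
        for z in(15,165): print("top",cv2.boundingRect(c),z,pix2w(P,cv2.boxPoints(cv2.minAreaRect(c))/4,z)[:,:2].round(1).tolist())
# deck near edge in top (bottom edge of white band), crop coords
print(pix2w(P,np.array([(72,128),(444,152),(444,40),(80,18)])/3.1+[200,70],104).round(1)[:,:2].tolist())
E
```

```text
handle tip/root [425.2  83.   48. ] [494.7  62.1  48. ]
w1 [[325.2, 427.7], [323.0, 365.0], [287.9, 374.6], [289.7, 438.9]]
w1 [[682.9, 91.3], [722.0, 74.3], [717.6, 61.5], [678.3, 78.0]]
w1 [[694.7, -50.8], [698.2, -63.9], [678.2, -72.8], [674.5, -59.6]]
w1 [[788.7, 260.2], [766.0, 184.9], [752.7, 191.6], [775.7, 268.0]]
top (589, 890, 198, 66) 15 [[325.6, 444.1], [372.1, 442.1], [361.5, 284.3], [315.1, 286.8]]
top (589, 890, 198, 66) 165 [[327.4, 403.6], [368.3, 401.9], [358.9, 263.1], [318.2, 265.3]]
top (1201, 476, 21, 34) 15 [[704.4, -47.0], [708.4, -54.9], [680.2, -68.1], [676.3, -60.2]]
top (1201, 476, 21, 34) 165 [[660.4, -28.2], [663.9, -35.1], [639.2, -46.7], [635.7, -39.8]]
top (1032, 467, 21, 37) 15 [[686.4, 89.1], [716.1, 74.3], [713.2, 68.8], [683.5, 83.5]]
top (1032, 467, 21, 37) 165 [[644.6, 91.5], [670.7, 78.5], [668.2, 73.6], [642.0, 86.6]]
top (910, 310, 59, 112) 15 [[755.4, 189.0], [849.8, 185.2], [847.4, 138.2], [753.1, 142.3]]
top (910, 310, 59, 112) 165 [[705.3, 179.3], [788.2, 176.0], [786.1, 134.6], [703.2, 138.2]]
[[705.9, 194.9], [679.4, -169.2], [792.7, -172.5], [817.9, 187.3]]
```

The handle runs from tip (354,243) to root (354,152), square to the jaws, and the open pan is behind it. I'll grip it at about pan x = -112.

```bash
python3 -m inch '[[[100,1.5,-0.1,4,0],[100,2.8,-0.1,8,0],[100,2.8,-0.1,12.5,0],[100,2.8,-0.1,16,0],[100,2.8,-0.1,18.5,0],[100,2.8,-0.1,19.6,0],[100,2.8,-0.1,19.9,0],[100,2.8,-0.1,19.9,0]]]' && python3 -m inch '[[[20,0,0,0,0],[10,0,0,0,0],[10,0,0,0,0],[10,0,0,0,0],[10,0,0,0,0],[10,0,0,0,0]]]'; python3 -c "
from h import *
t=T(); print(((np.array([478,13,t[2,3]])-t[:3,3])@t[:3,:3]).round(1))"
```

```text
time: 10.8
tool_pos: [452.9, 75.5, 27.4]
orientation: [-0.0, 0.989, -0.146, 0.0]
wrist_force: [-0.0, -0.1, 0.7]
grip_width: 1.0
time: 11.4
tool_pos: [452.3, 75.1, 27.3]
orientation: [-0.0, 0.989, -0.146, 0.0]
wrist_force: [-3.0, -0.7, 5.9]
grip_width: 0.223
[42.5 52.   0. ]
```

```bash
python3 -m inch '[[[10,0.3,0.4,0,-1],[10,0.8,1,0,-2.5],[10,1.3,1.6,0,-4.5],[10,1.8,2.2,0,-6.5],[10,2.3,2.8,0,-8.5],[10,2.8,3.5,0,-10.5],[10,3.4,4.2,0,-12.5],[10,3.9,4.8,0,-14]]]' && python3 -m inch '[[[10,0.2,0.2,0,-0.5],[10,0.3,0.4,0,-1],[10,0.3,0.4,0,-1],[10,0.3,0.4,0,-1]]]'; python3 - <<'E'
from h import *
p=shot("wrist"); save(p,"w5.png",s=1.4); t=T(); print(t[:3,3],np.degrees(np.arctan2(t[1,0],t[0,0])))
f=cv2.resize(p["frame"],None,fx=2,fy=2,interpolation=2);h=cv2.cvtColor(f,cv2.COLOR_RGB2HSV)
g=((abs(h[...,0].astype(int)-65)<18)&(h[...,1]>90)).astype(np.uint8)
for c in cv2.findContours(g,0,2)[0]:
    if cv2.contourArea(c)>100: print(cv2.boundingRect(c),pix2w(p,cv2.boxPoints(cv2.minAreaRect(c))/2,15)[:,:2].round(1).tolist())
for r in env.regions_of("pan",p)[:1]: print(r["confidence"],cv2.minAreaRect(pix2w(p,rect(r["mask"]),60)[:,:2].astype(np.float32)))
E
```

```text
time: 12.2
tool_pos: [475.6, 18.9, 27.3]
orientation: [-0.001, 1.0, -0.024, 0.0]
wrist_force: [-5.5, 6.7, 8.0]
grip_width: 0.225
time: 12.6
tool_pos: [478.0, 14.6, 27.3]
orientation: [-0.001, 1.0, -0.016, -0.0]
wrist_force: [-6.0, 4.7, 8.7]
grip_width: 0.22
[477.93993655  14.58677536  27.27643986] -1.7755794752224963
0.98 ((521.246337890625, 14.115104675292969), (108.00735473632812, 127.95807647705078), 88.24895477294922)
```

View pics/w5.png

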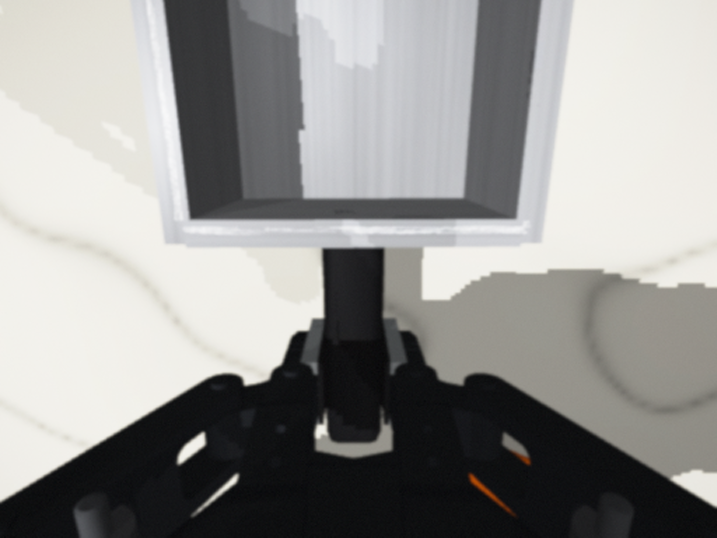

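The pan is square to the bay and gripped at the handle (354,290). I'll slide it in, checking the force.

```bash
python3 -m inch '[[[10,0.6,0,0,0],[10,1.8,0,0,0],[10,3,0,0,0],[10,4.2,0,0,0],[10,5.2,0,0,0],[10,6,0,0,0],[10,6.5,0,0,0],[10,6.5,0,0,0]]]'; python3 -m inch '[[[10,0.6,0,0,0],[10,1.4,0,0,0],[10,2.2,0,0,0],[10,3,0,0,0],[10,3.5,0,0,0],[10,3.5,0,0,0]]]'; python3 - <<'E'
from h import *
p=shot("top"); save(p,"top3.png",(210,70,350,190),5)
s=shot("scene"); save(s,"sc3.png",(120,120,380,300),3)
E
```

```text
time: 13.5
tool_pos: [539.3, 10.5, 27.3]
orientation: [0.001, 1.0, -0.016, -0.004]
wrist_force: [-16.0, -0.7, 19.1]
grip_width: 0.22
time: 14.1
tool_pos: [575.0, 9.6, 27.3]
orientation: [0.001, 1.0, -0.016, -0.003]
wrist_force: [-11.9, -0.9, 15.8]
grip_width: 0.218
```

View pics/top3.png

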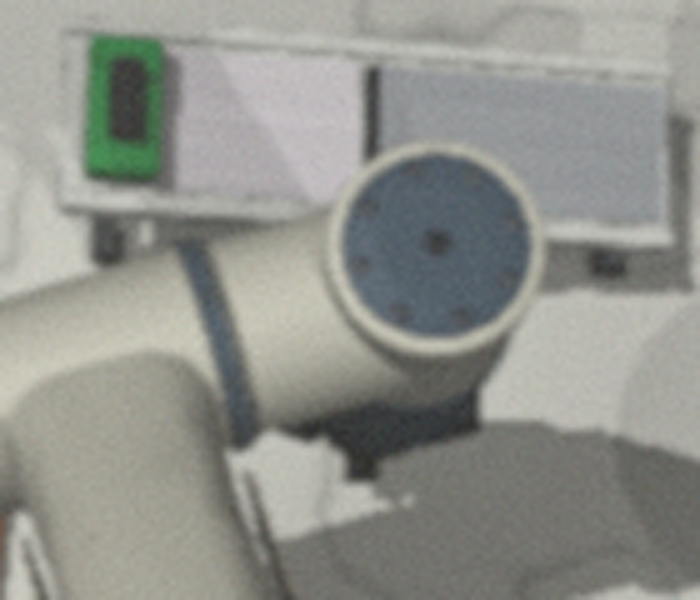

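```bash
python3 -m inch '[[[10,0.5,-0.1,-0.05,0],[10,1.2,-0.2,-0.1,0],[10,2,-0.2,-0.1,0],[10,2.8,-0.2,-0.1,0],[10,3.4,-0.2,-0.1,0],[10,3.4,-0.2,-0.1,0]]]'; python3 -m inch '[[[10,0.3,0,0,0],[10,0.6,0,0,0],[10,0.8,0,0,0],[10,0.8,0,0,0]]]'; python3 -c "
from h import *
p=shot('wrist'); save(p,'w6.png',s=1.4)"
```

```text
time: 14.8
tool_pos: [610.9, 11.0, 27.4]
orientation: [0.0, 1.0, -0.016, -0.002]
wrist_force: [-5.0, -2.2, 4.5]
grip_width: 0.222
time: 15.2
tool_pos: [617.9, 10.7, 27.3]
orientation: [0.0, 1.0, -0.016, -0.003]
wrist_force: [-7.5, -0.1, 6.1]
grip_width: 0.228
```

View pics/w6.png

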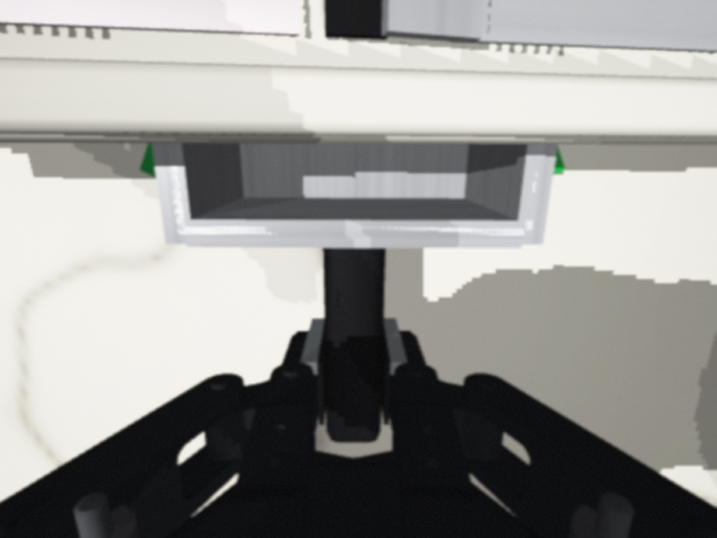

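The pan is between the rails, whose tips show evenly at (148,160) and (560,160). It still has a little way to go to the stop.

```bash
python3 -m inch '[[[10,0.2,0,0,0],[10,0.4,0,0,0],[10,0.4,0,0,0]]]'; python3 -m inch '[[[10,0.2,0,0,0],[10,0.4,0,0,0],[10,0.4,0,0,0]]]'
```

```text
time: 15.55
tool_pos: [621.9, 10.7, 27.3]
orientation: [0.0, 1.0, -0.016, -0.003]
wrist_force: [-7.3, -0.4, 5.6]
grip_width: 0.219
time: 15.85
tool_pos: [624.7, 10.6, 27.4]
orientation: [0.0, 1.0, -0.016, -0.004]
wrist_force: [-12.3, 0.7, 9.4]
grip_width: 0.221
```

```bash
python3 -m inch '[[[10,0.1,0,0,0],[10,0.2,0,0,0],[10,0.2,0,0,0]]]'; python3 -m inch '[[[10,0.1,0,0,0],[10,0.2,0,0,0],[10,0.2,0,0,0]]]'
```

```text
time: 16.15
tool_pos: [624.6, 10.5, 27.3]
orientation: [0.001, 1.0, -0.016, -0.006]
wrist_force: [-18.8, 2.5, 14.2]
grip_width: 0.219
time: 16.45
tool_pos: [624.6, 10.5, 27.3]
orientation: [0.001, 1.0, -0.016, -0.008]
wrist_force: [-25.2, 3.4, 19.9]
grip_width: 0.223
```

```bash
python3 -m inch '[[[10,0.1,0,0,0],[10,0.2,0,0,0],[10,0.2,0,0,0]]]'; python3 -m inch '[[[10,-0.2,0,0,0],[10,-0.4,0,0,0],[10,-0.5,0,0,0]]]'; python3 -m inch '[[[30,0,0,0,0],[60,0,0,0,0],[100,0,0,0,0],[100,0,0,0,0]]]';  python3 -c "
from h import *
p=shot('wrist'); save(p,'w7.png',s=1.4)"
```

```text
time: 16.75
tool_pos: [624.6, 10.5, 27.3]
orientation: [0.001, 1.0, -0.016, -0.01]
wrist_force: [-31.4, 4.8, 23.9]
grip_width: 0.224
time: 17.05
tool_pos: [624.7, 10.5, 27.4]
orientation: [0.001, 1.0, -0.016, -0.004]
wrist_force: [-12.2, 0.7, 9.1]
grip_width: 0.218
time: 17.45
tool_pos: [629.8, 11.0, 27.6]
orientation: [-0.0, 1.0, -0.016, 0.0]
wrist_force: [0.3, 0.2, -0.0]
grip_width: 0.797
```

View pics/w7.png

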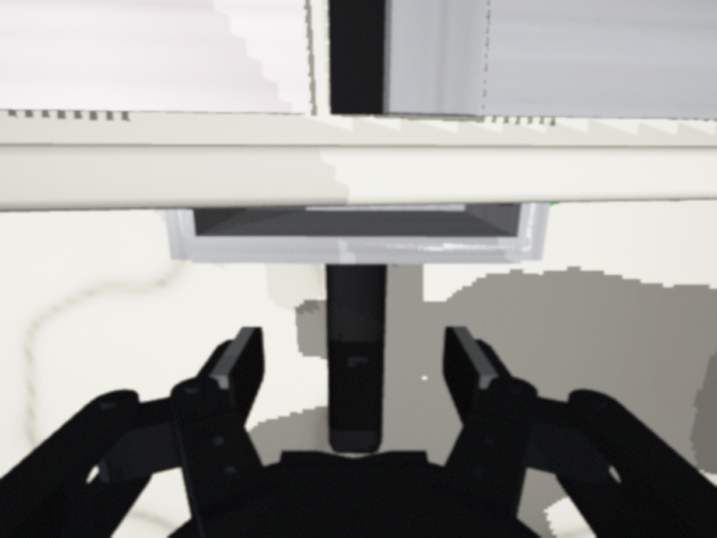

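```bash
python3 -m inch '[[[100,0,0,0,0],[100,0,0,0,0],[100,0,0,-2,0],[100,0,0,-6,0],[100,-1,0,-11,0],[100,-5,0,-16,0],[100,-9,0,-20,0],[100,-12,0,-20,0]]]';  python3 - <<'E'
from h import *
p=shot('wrist'); save(p,'w8.png',s=1.4); t=T(); print(t[:3,3])
for o,z in(("pan",60),("handle",52)):
  for r in env.regions_of(o,p)[:1]: print(r["confidence"],r["xy"],cv2.minAreaRect(pix2w(p,rect(r["mask"]),z)[:,:2].astype(np.float32)))
E
```

```text
time: 18.3
tool_pos: [510.4, 14.7, 231.3]
orientation: [-0.0, 1.0, -0.016, 0.003]
wrist_force: [-0.4, 1.2, 1.8]
grip_width: 1.002
[504.86971582  14.55134769 233.68827033]
0.82 [425.9, 371.0] ((226.72763061523438, -217.4580535888672), (87.12498474121094, 34.38569641113281), 26.90192985534668)
0.96 [253.5, 17.8] ((641.1909790039062, 10.059829711914062), (111.41836547851562, 94.09705352783203), 88.11615753173828)
```

View pics/w8.png

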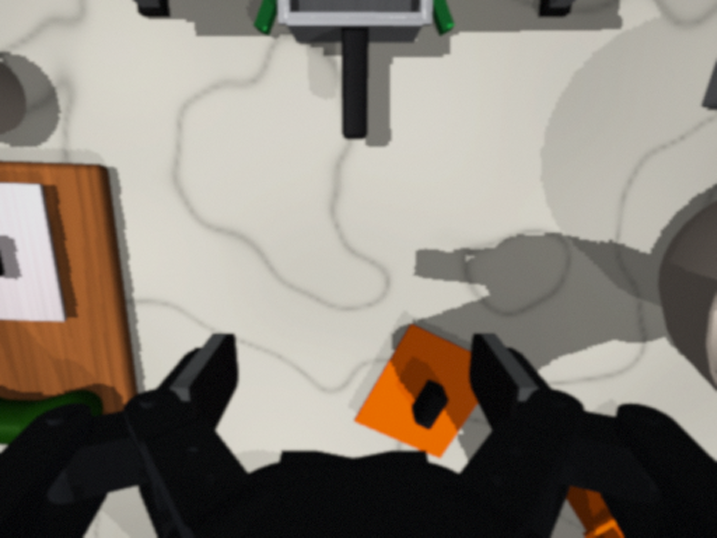

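```bash
python3 -c "
from h import *
print(env.state()['time'],env.close_job())"
```

```text
the job is handed in; nothing more can be done
18.45 None
```

I lifted the aluminium lid off, set it down on the board, then slid the open pan into the slicer bay and handed the job in at 18.4 s. The hand-in gives no verdict.

- **Lid:** It lies flat and knob up on the free half of the board. The wrist picture after release shows it clear of the courgette and well inside the board's edges.
- **Pan:** I slid it along the worktop with slight downward force on the handle, turning it square to the bay first. It stopped dead at a TCP x of 624.6 mm while the push rose to 31 N, which I take as the stop bar.
- **Pan position:** The last picture puts the pan's origin at about x = 734 mm. I estimated home at 732 to 735 mm. The pan is square between the rails, with its handle sticking out towards the robot.
- **Bystanders:** The courgette looked undisturbed in the last wrist pictures. I did not check the grater, bowl or ramekin separately at the end, but the arm stayed well clear of them.
- **Checks that disagreed:** My first estimate of the slicer's angle was -3.8°, but the rail tips gave about -1.8°. I used -1.8°, and the pan lined up with the rails. In the last picture the network's best "pan" was the orange look-alike, so I judged the real pan from its handle.

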